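Load a tube rack into the tube reader through its sprung gate

TASK

Load the filled tube rack into the tube reader: set it upright in the open part of the loading lane, in front of the shut gate, then slide it along the lane, opening the sprung gate with the rack itself, and on under the hood until you feel it press against the sprung stop inside. Press it home gently, do not ram the stop or lean the gripper on the loader, and let go with the rack still resting against the stop and the gate swung shut behind it. Leave the other things on the bench where they are.

Things in the scene. Friction and masses are not known exactly. Their poses are not given: they have to be found in the camera images.
- lane: Loading lane, an aluminium channel fixed on the bench. x = loading direction, y = left of it, z up. Origin on the bench, on the centre line, level with the gate hinge. Floor 4 mm above the bench; two rails 30 mm apart inside, 4 mm thick, tops 22 mm above the bench, from x = -130 to 130 mm, where the reader begins; flared mouth to x = -146 mm. The rail at y < 0 is cut away from x = -6 to 44 mm.
- load_spot (a point): Point on the lane floor, on the centre line, 80 mm before the gate hinge (lane x = -80 mm): middle of the open part of the lane, where a rack is set in from above, its length along the rails, before it goes through the gate.
- gate (a joint): Sprung gate, rad: 0 = shut, square across the lane; grows as it is pushed in the loading direction, cannot open the other way. Steel flap 38 mm long, 4 mm thick, 6 to 25 mm above the bench. Spring 0.05 N m shut to 0.10 wide open: a rack needs about 4 N to open it. Its edge then drags on the rack's side, about 1.2 rad open, and it shuts once the rack's tail is 36 mm past lane x = 0.
- gate_edge (a point): Middle of the gate's free upright edge, 37 mm from the upright hinge pin, 15.5 mm above the bench. The pin stands at lane x = 0, y = -27 mm; its top is 27 mm above the bench.
- reader: Tube reader: white hood with a dark screen over the far end of the lane, 160 mm long, 80 wide, top 88 mm above the bench. Axes as the lane; origin on the lane floor in the middle of its open mouth (lane x = 130 mm). Tunnel 56 mm wide, 72 mm high.
- stop_zone (a point): Point in the tunnel, 21 mm inside the mouth, 28 mm above the lane floor. A rubber-faced sprung stop is in there, hidden in the dark, its setting not known: the rack's nose first meets it 12 to 30 mm inside the mouth. It gives 5 mm at 4 N per mm, then is solid. A rack is home when it presses the stop with more than 3 N; more than 16 N is ramming. Friction keeps the rack there when let go.
- rack_mid (a point): Filled rack: white plastic block with five tubes in a row (grey caps, 17 mm), 100 mm long (its x), 26 mm wide (its y), 56 mm high, 70 mm with the caps; corners rounded; 0.2 to 0.3 kg. Either end may lead. Point at the block's middle, 28 mm above its underside. Grip across its width by the upper half, which stays clear above rails and gate, a little behind its middle to keep off the hood.
- empty_mid (a point): The empty rack, a bystander: same block as the filled one but without tubes (flat top with five dark holes). Point at its middle, 28 mm above its underside. The filled and the empty rack may lie in either place.
- dish_a: Petri dish, 90 mm across, 15 mm high, loose bystander; origin at its underside.
- dish_b: Second Petri dish, same size, beyond the lane; loose bystander.
- bottle: Small capped bottle, 52 mm across, 100 mm high, loose bystander; origin at its underside.
- tips_blue: Box of blue pipette tips, 85 x 122 x 63 mm, loose bystander; origin at its underside.
- pipette: Pipette lying on the bench, about 250 mm long, loose bystander; origin near its middle on the bench.

How it is judged:
On the way, in this order (a step that is already met when the one before it is completed fails the run):
1. the filled rack stands in the open part of the lane, wholly in front of the shut gate (y of rack_mid in the frame of lane between -0.004 and 0.004 m and z of rack_mid in the frame of lane below 0.038 m and angle between the x axis of rack_mid and the x axis of lane, either way round below 0.06 rad and x of rack_mid in the frame of lane between -0.12 and -0.047 m and value of joint gate below 0.08 rad), for 0.1 s.
2. the rack, in the lane, has pushed the gate open and is passing through it (y of rack_mid in the frame of lane between -0.004 and 0.004 m and z of rack_mid in the frame of lane below 0.038 m and angle between the x axis of rack_mid and the x axis of lane, either way round below 0.06 rad and x of rack_mid in the frame of lane between -0.035 and 0.06 m and value of joint gate above 0.7 rad), for 0.05 s.
3. the rack presses on the stop inside the reader with more than 3 N (y of rack_mid in the frame of lane between -0.004 and 0.004 m and z of rack_mid in the frame of lane below 0.038 m and angle between the x axis of rack_mid and the x axis of lane, either way round below 0.06 rad and x of rack_mid in the frame of lane above 0.083 m and contact force between rack and reader above 3 N), for 0.1 s.
At the end, for the whole second after the job is handed in: The filled rack stands upright (within 0.05 rad) and still on the lane floor between the rails (within 4 mm of the centre line), its nose under the hood and still touching the stop, and the gate is shut (under 0.08 rad) behind it (y of rack_mid in the frame of lane between -0.004 and 0.004 m and z of rack_mid in the frame of lane below 0.038 m and angle between the x axis of rack_mid and the x axis of lane, either way round below 0.06 rad and x of rack_mid in the frame of lane between 0.086 and 0.122 m and angle between rack_mid's own z axis and vertical below 0.05 rad and contact force between rack and reader above 0.05 N and value of joint gate below 0.08 rad and linear speed of rack below 0.02 m/s).
It fails at once if the stop in the reader is rammed (more than 16 N) (contact force between rack and reader above 16 N).
It fails at once if the rack is jammed into the lane with more than 30 N (contact force between rack and lane above 30 N).
It fails at once if the gripper or arm leans on the loader, gate or reader with more than 6 N (contact force between any of the fingers, the arm and lane above 6 N).
It fails at once if the filled rack is tipped by more than 0.35 rad (angle between rack_mid's own z axis and vertical above 0.35 rad).
It fails at once if another thing on the bench is moved by more than 15 mm (distance of any of empty_mid, dish_a, dish_b, bottle, tips_blue, pipette from where it was at the start of the episode above 0.015 m).
It also fails if it takes over 50 s, if anything falls off the work surface, if the arm or the gripper's body presses on something with over 40 N, if the wrist force passes 120 N, or if a joint passes its speed limit or range.

ROBOT

A 6-joint arm with a two-finger parallel gripper is mounted at the origin on the work surface. World frame = base frame: x ahead of the robot, y to its left, z up, the work surface at z = 0. Lengths are in m, angles in rad, forces in N, time in s.
With the tool pointing down it reaches from about 0.375 to 0.975 m from the base axis. Payload 3.8 kg.
Tool frame: the origin (TCP) lies midway between the tips of the shut fingers; the grasp point (between the pads) lies 19 mm behind it; z points along the fingers, y is the line along which they close (so a half turn about z gives the same grasp; the last joint's range is limited). The gripper opens to 85 mm and grips with 20 to 120 N. Pads are 22 mm wide; open, the fingers measure 114 mm over their backs; the gripper's body (76 mm by 85 mm) begins 54 mm behind the grasp point. The pads swing forward as they close: fully open they stand 13 mm farther back than shut.
Start: joints at [1.099, 0.264, 1.604, -0, 1.274, -0.037], TCP at [0.284, 0.612, 0.203] pointing down, gripper open.
Joint ranges: [-2.63, 2.63], [-0.94, 2.18], [0.31, 2.57], [-1.31, 4.45], [0, 2.66], [-2.55, 2.55]. Speed limits (rad/s): [2.57, 2.57, 3.14, 3.14, 3.14, 3.14].

INTERFACE

Orientations are given as a rotation vector (axis times angle).
In Python, from workcell import bot, imaging gives the robot as it stands.
- The arm moves only by the tool step_arm, never from a script. Its argument "series" is a list of rows, each an object of numbers: "grip": the closure, from -1 (fully open) to 1 (shut); "x", "y", "z": the shift along the tool's x, y, z normalised to -1 to 1, where 1 is 500 mm; "ax", "ay", "az": the turn, a rotation vector about the tool's x, y, z normalised to -1 to 1, where 1 is 30 degrees. A call has 1 to 12 rows; each row is the pose to reach, as a shift and turn from the pose commanded when the call began, along the tool's axes at that moment; what a row does not reach only later rows make up. A row lasts 1/10 s, in which the tool goes at most 50 mm and 8.59 degrees, less where a joint would pass 70% of its speed; a pose out of reach is approached as far as the arm can. A call with a number of a shift or a turn outside -1 to 1 is refused whole. A call with a gripper value outside its range is refused whole. The fingers move at their own pace and stop on an object; "force" is the grip in N (left out, the last holds). Time passes only in rows, so rows that repeat a pose let the fingers close. It gives the time, the measured TCP pose, the force, the opening and the grip force at its end, in the units of the state.
- bot.read_state(): the state, without advancing time (a new reading comes with each control period).
- imaging.read_camera(name): name is "side" or "top" or "wrist"; returns a dict with "img" (480x640x3 uint8, red, green, blue), "fx", "fy", "cx", "cy" (pixels), "k1" (the pictures are not rectified: a ray, as slopes to the right and down, at radius r is drawn at 1 + k1 r^2 times it, then the intrinsics apply), "R" (3x3) and "t" (3): a world point X has camera coordinates R X + t. Camera axes: x right, y down, z forward; pixel columns grow to the right and rows downward; lengths in m; the calibration is good to about 2 mm. A picture is of the moment at which its call begins. There is no depth.
- bot.finish_job(): hands the job in; it is judged then, once.
The state is a dict: "time": time; "q": joint angles; "joint_vel": joint speeds; "joint_torque": joint torques, N m; "tool_pos": TCP position; "tcp_rot": TCP orientation; "wrist_force": force on the tool from outside, world axes, zero at the start; "torque": the same for the moment, N m; "width": opening from 0.0 (shut) to 1.0 (fully open); "grip_force": force on a finger pad.
Only numpy, scipy, OpenCV 4.12 (cv2) and the standard library are available. Lean on these libraries where they do the work, as an engineer would, in place of code of your own. Each camera call takes 0.05 s, during which the arm holds its last target. There are 200 camera calls.

## Working session

There is one attempt and no reset: what is moved stays moved. The work goes in short steps, Python scripts to look and compute and a tool call to move; the robot and the scene stay as the last step left them, time stands still between calls to the robot, and variables do not carry over. Pictures are saved under pics/ and viewed, at most 10 in all, crops included, and the job is handed in when it is done.

Besides the shell and the picture viewer there is one more tool, called after "Request:" by a JSON object that holds its "method" and its "body". step_arm: Moves the arm, as the interface text tells. Scaled input: -1 to 1 covers 500 mm each way for a shift and 30 degrees each way for a turn. Its arguments: {"type":"object","properties":{"series":{"type":"array","items":{"type":"object","properties":{"grip":{"type":"number"},"x":{"type":"number","minimum":-1,"maximum":1},"y":{"type":"number","minimum":-1,"maximum":1},"z":{"type":"number","minimum":-1,"maximum":1},"ax":{"type":"number","minimum":-1,"maximum":1},"ay":{"type":"number","minimum":-1,"maximum":1},"az":{"type":"number","minimum":-1,"maximum":1}}}},"force":{"type":"number"}},"required":["series"]}

```bash
mkdir -p pics; cat > h.py <<'E'
import numpy as np, cv2, pickle
from workcell import bot, imaging
def snap(n,tag):
    c=imaging.read_camera(n); cv2.imwrite(f'pics/{tag}.png',c['img'][:,:,::-1]); pickle.dump(c,open(f'{tag}.pkl','wb')); return c
def load(tag): return pickle.load(open(f'{tag}.pkl','rb'))
def crop(tag,u0,v0,u1,v1,s,out):
    c=load(tag)['img'][v0:v1,u0:u1,::-1]; cv2.imwrite(f'pics/{out}.png',cv2.resize(c,None,fx=s,fy=s,interpolation=cv2.INTER_CUBIC))
def ray(c,u,v):
    K=np.array([[c['fx'],0,c['cx']],[0,c['fy'],c['cy']],[0,0,1.]])
    p=cv2.undistortPoints(np.array([[[u,v]]],float),K,np.array([c['k1'],0,0,0.]))[0,0]
    R=np.array(c['R']);t=np.array(c['t']);return -R.T@t, R.T@np.array([p[0],p[1],1])
def onz(c,u,v,z):
    o,d=ray(c,u,v); return o+d*(z-o[2])/d[2]
def proj(c,X):
    K=np.array([[c['fx'],0,c['cx']],[0,c['fy'],c['cy']],[0,0,1.]])
    R=np.array(c['R']);return cv2.projectPoints(np.atleast_2d(X).astype(float),cv2.Rodrigues(R)[0],np.array(c['t'],float),K,np.array([c['k1'],0,0,0.]))[0][:,0]
E
python3 - <<'E'
from h import *
for n in('top','side'):
    c=snap(n,n+'1'); print(n,c['fx'],c['k1'],-np.array(c['R']).T@c['t'])
print(bot.read_state())
E
```

```text
top 505.1398953686555 -0.14298349726754822 [ 0.36357027 -0.06969424  1.38346022]
side 499.4859502283531 -0.010613884959990542 [ 0.07622722 -0.72554816  0.91173183]
{'time': 0.1, 'q': array([ 1.09910863e+00,  2.64700332e-01,  1.60525842e+00,  3.29057468e-06,
        1.27370866e+00, -3.68934079e-02]), 'joint_vel': array([-0.00066996, -0.00131654, -0.00426725, -0.00079999, -0.0005932 ,
       -0.0015035 ]), 'joint_torque': array([ 6.22368425e-04, -5.16706324e+01, -3.68587804e+01,  8.69053360e-05,
        6.29328439e-03, -2.35675748e-05]), 'tool_pos': array([0.28398981, 0.61154485, 0.20166009]), 'tcp_rot': array([-0.67749416, -3.06713187,  0.00315245]), 'wrist_force': array([0.05319241, 0.12622876, 0.39637744]), 'torque': array([-0.08186257,  0.048168  , -0.00394249]), 'grip_force': 0.0, 'width': 0.9998356123211684}
```

View pics/top1.png

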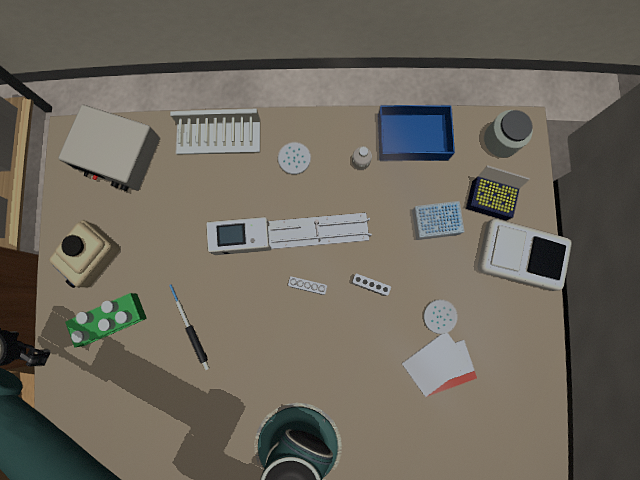

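View pics/side1.png

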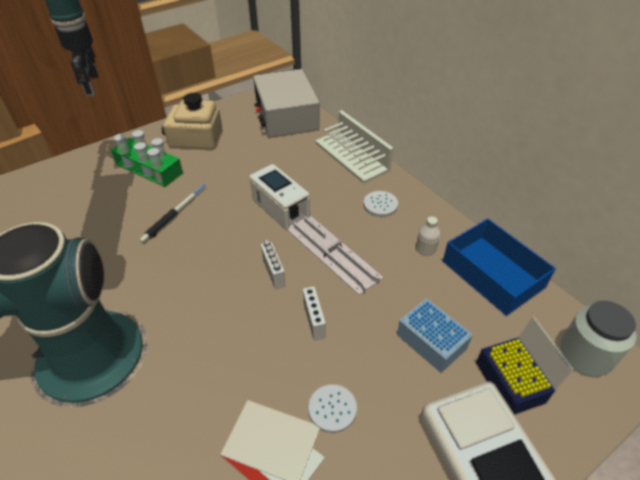

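Top picture: the lane runs from its mouth at about (369,227) to the reader at about (237,235). The rack at (308,285) seems filled, and the one at (371,284) shows dark holes, so it's the empty one. I'll enlarge both.

```bash
python3 - <<'E'
from h import *
crop('top1',200,205,400,305,4,'topc')
crop('side1',240,160,390,350,3.1,'sidec')
E
```

```text
(no output)
```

View pics/topc.png

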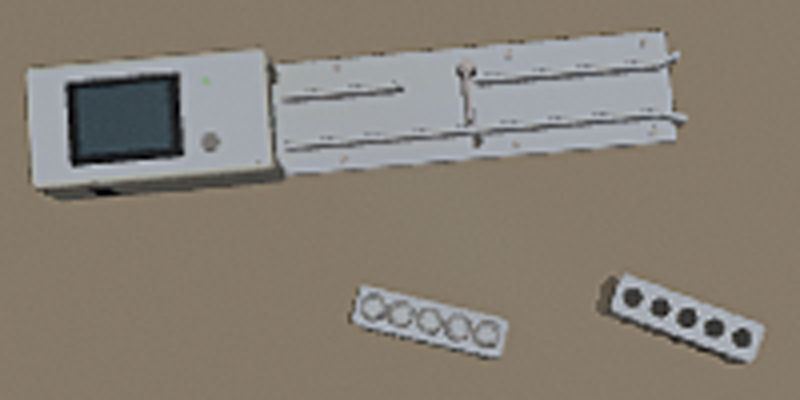

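View pics/sidec.png

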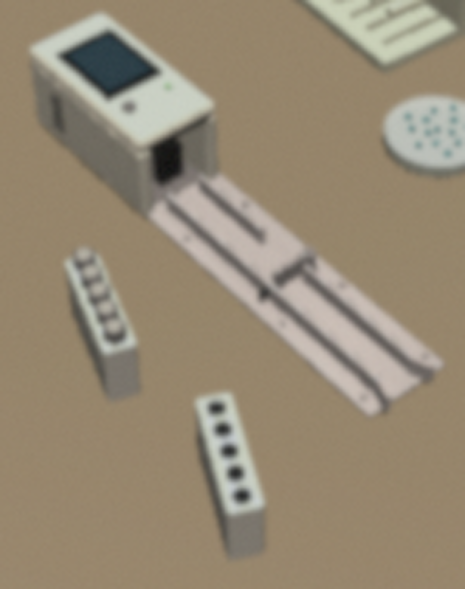

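Both views agree: the left rack has the tubes (crop top-face corners (362,285), (508,318), (500,358), (355,322)). The gate pin is at crop (465,68), the rails run along (285,148)-(670,118) and (478,82)-(665,66), and the hood is to the left.

```bash
python3 - <<'E'
from h import *
from scipy.optimize import least_squares
c=load('top1')
f=lambda u,v,z: onz(c,200+u/4,205+v/4,z)
P=np.array([f(*p,.056) for p in[(362,285),(508,318),(500,358),(355,322)]]);print(P,P.mean(0))
d=(P[0]+P[3]-P[1]-P[2])[:2];print('rack ang',np.degrees(np.arctan2(d[1],d[0])),np.linalg.norm(d)/2)
obs=[(285,148,.022,None,17),(670,118,.022,None,17),(478,82,.022,None,-17),(650,67,.022,None,-17),(285,100,.022,None,-17),(465,68,.027,0,-27),(678,57,.022,-146,None),(686,120,.022,-146,None),(28,70,.088,290,-40),(265,50,.088,130,-40),(272,160,.088,130,40)]
def res(p):
    r=[]
    for u,v,z,x,y in obs:
        w=f(u,v,z)[:2]-p[:2]; C,S=np.cos(p[2]),np.sin(p[2])
        l=1000*np.array([C*w[0]+S*w[1],-S*w[0]+C*w[1]])
        if x is not None:r.append(l[0]-x)
        if y is not None:r.append(l[1]-y)
    return np.array(r)
s=least_squares(res,[.6,0,1.57]);print(s.x,np.degrees(s.x[2]),s.fun.round(1))
st=bot.read_state();R=cv2.Rodrigues(st['tcp_rot'])[0];print(R.round(3))
E
```

```text
[[ 0.4534271   0.00959032  0.056     ]
 [ 0.43029452 -0.08596636  0.056     ]
 [ 0.40423568 -0.08027974  0.056     ]
 [ 0.42920504  0.0143953   0.056     ]] [ 0.42929058 -0.03556512  0.056     ]
rack ang 75.80964625585075 0.09810951319006053
[ 0.57562748 -0.06282701  1.6367555 ] 93.77918204085023 [ 0.5  1.4 -0.1 -0.9  1.5  1.1  0.4  0.9 -0.3 -2.9  1.7  0.5  1.4  0.7
 -5.9]
[[-0.907  0.421 -0.001]
 [ 0.421  0.907 -0.002]
 [ 0.    -0.002 -1.   ]]
```

Request:
{"method": "step_arm", "body": {"series": [{"x":-0.27,"y":-0.36,"az":1,"grip":-1},{"x":-0.27,"y":-0.36,"az":1,"grip":-1},{"x":-0.27,"y":-0.36,"az":1,"grip":-1},{"x":-0.27,"y":-0.36,"az":1,"grip":-1},{"x":-0.27,"y":-0.36,"az":1,"grip":-1}], "force": 50}}

```text
validation failed for argument at $.se...
```

```bash
cat >> h.py <<'E'
def plan(X,yaw):
    "commands (units) to reach TCP X with tool x at yaw deg, tool down"
    st=bot.read_state();R=cv2.Rodrigues(st['tcp_rot'])[0];d=R.T@(np.array(X)-st['tool_pos'])
    c,s=np.cos(np.radians(yaw)),np.sin(np.radians(yaw));G=np.array([[c,s,0],[s,-c,0],[0,0,-1]])
    a=cv2.Rodrigues(R.T@G)[0].ravel()
    print('t',st['time'],'pos',st['tool_pos'].round(4),'F',st['wrist_force'].round(1),'w',round(st['width'],3),'xyz',(d/.5).round(4),'turn',(np.degrees(a)/30).round(4))
E
python3 -c "
from h import *
plan([.4244,-.055,.2],75.8)"
```

```text
t 0.1 pos [0.284  0.6115 0.2017] F [0.1 0.1 0.4] w 1.0 xyz [-0.8162 -1.0908  0.0055] turn [-3.4000e-03  2.6000e-03  2.6429e+00]
```

The call was refused and the message is cut off, so I'll retry with every key given explicitly.

Request:
{"method": "step_arm", "body": {"series": [{"x":-0.27,"y":-0.36,"z":0.0,"ax":0.0,"ay":0.0,"az":0.98,"grip":-1.0},{"x":-0.27,"y":-0.36,"z":0.0,"ax":0.0,"ay":0.0,"az":0.98,"grip":-1.0},{"x":-0.27,"y":-0.36,"z":0.0,"ax":0.0,"ay":0.0,"az":0.98,"grip":-1.0},{"x":-0.27,"y":-0.36,"z":0.0,"ax":0.0,"ay":0.0,"az":0.98,"grip":-1.0},{"x":-0.27,"y":-0.36,"z":0.0,"ax":0.0,"ay":0.0,"az":0.98,"grip":-1.0}], "force": 50}}

```text
time: 0.6
tool_pos: [0.3307, 0.3883, 0.202]
tcp_rot: [1.438, 2.793, -0.004]
wrist_force: [-0.1, -0.6, 0.1]
width: 0.998
grip_force: 0.0
```

```bash
python3 -c "
from h import *
plan([.4244,-.055,.2],75.8)"
```

```text
t 0.6 pos [0.3307 0.3883 0.202 ] F [-0.1 -0.6  0.1] w 0.998 xyz [-0.8304 -0.3626  0.006 ] turn [-0.0025  0.0043  1.6576]
```

Request:
{"method": "step_arm", "body": {"series": [{"x":-0.5,"y":-0.22,"z":0.0,"ax":0.0,"ay":0.0,"az":0.98,"grip":-1.0},{"x":-0.5,"y":-0.22,"z":0.0,"ax":0.0,"ay":0.0,"az":0.98,"grip":-1.0},{"x":-0.5,"y":-0.22,"z":0.0,"ax":0.0,"ay":0.0,"az":0.98,"grip":-1.0},{"x":-0.5,"y":-0.22,"z":0.0,"ax":0.0,"ay":0.0,"az":0.98,"grip":-1.0},{"x":-0.5,"y":-0.22,"z":0.0,"ax":0.0,"ay":0.0,"az":0.98,"grip":-1.0},{"x":-0.5,"y":-0.22,"z":0.0,"ax":0.0,"ay":0.0,"az":0.98,"grip":-1.0}]}}

```text
time: 1.2
tool_pos: [0.3872, 0.1215, 0.2026]
tcp_rot: [2.099, 2.337, -0.002]
wrist_force: [0.3, 0.1, -0.2]
width: 0.997
grip_force: 0.0
```

```bash
python3 -c "
from h import *
plan([.4244,-.055,.2],75.8)"
```

```text
t 1.2 pos [0.3872 0.1215 0.2026] F [ 0.3  0.1 -0.2] w 0.997 xyz [-0.359   0.0362  0.0056] turn [1.000e-04 2.500e-03 6.779e-01]
```

Request:
{"method": "step_arm", "body": {"series": [{"x":-0.36,"y":0.036,"z":0.0,"ax":0.0,"ay":0.0,"az":0.678,"grip":-1.0},{"x":-0.36,"y":0.036,"z":0.0,"ax":0.0,"ay":0.0,"az":0.678,"grip":-1.0},{"x":-0.36,"y":0.036,"z":0.0,"ax":0.0,"ay":0.0,"az":0.678,"grip":-1.0},{"x":-0.36,"y":0.036,"z":0.0,"ax":0.0,"ay":0.0,"az":0.678,"grip":-1.0},{"x":-0.36,"y":0.036,"z":0.0,"ax":0.0,"ay":0.0,"az":0.678,"grip":-1.0}]}}

```text
time: 1.7
tool_pos: [0.4252, -0.0555, 0.2026]
tcp_rot: [2.481, 1.926, -0.002]
wrist_force: [0.4, -0.4, -0.7]
width: 0.998
grip_force: 0.0
```

```bash
python3 -c "
from h import *
plan([.4244,-.055,.2],75.8)
c=snap('wrist','w1');print(c['fx'],-np.array(c['R']).T@c['t'])"
```

```text
t 1.7 pos [ 0.4252 -0.0555  0.2026] F [ 0.4 -0.4 -0.7] w 0.998 xyz [ 0.0005 -0.0019  0.0053] turn [-0.      0.0024 -0.0049]
411.81822766980895 [0.44349189 0.00939854 0.37354227]
```

View pics/w1.png

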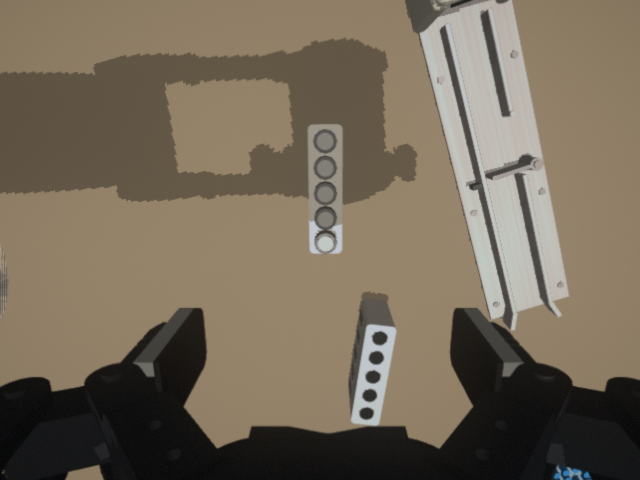

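The wrist picture shows the filled rack's top face from (308,124) to (343,253), almost exactly in line with the tool. The pin is at about (536,162), with the rails either side. I'll enlarge the lane for accuracy.

```bash
python3 - <<'E'
from h import *
c=load('w1')
P=np.array([onz(c,u,v,.056) for u,v in[(308.5,124.5),(342.5,124.5),(342.5,253),(308.5,253)]]);print(P.round(4),P.mean(0))
d=P[0]+P[1]-P[2]-P[3];print(np.degrees(np.arctan2(d[1],d[0])),np.linalg.norm(d)/2)
im=c['img'][0:330,400:580,::-1]
im=cv2.resize(im,None,fx=3,fy=3,interpolation=cv2.INTER_CUBIC)
cv2.imwrite('pics/w1c.png',np.hstack([im[:495],np.zeros((495,10,3),np.uint8)])[:, :]); 
cv2.imwrite('pics/w1c.png',cv2.resize(c['img'][100:330,400:590,::-1],None,fx=2.6,fy=2.6,interpolation=cv2.INTER_CUBIC))
E
```

```text
[[ 0.4307  0.0177  0.056 ]
 [ 0.4551  0.0114  0.056 ]
 [ 0.4314 -0.085   0.056 ]
 [ 0.4049 -0.0783  0.056 ]] [ 0.43055478 -0.03354511  0.056     ]
75.56745483962685 0.09934016874331977
```

View pics/w1c.png

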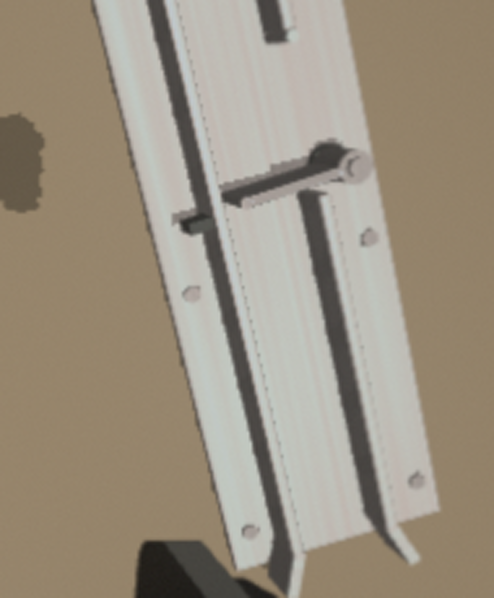

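```bash
python3 - <<'E'
from h import *
g=load('w1')['img'].mean(2)
for y in(60,120,200,250,290):
    print(y,[ (x,int(g[y,x])) for x in range(440,550) if abs(g[y,x+1]-g[y,x-1])>14])
E
```

```text
60 [(445, 181), (446, 150), (447, 83), (448, 69), (452, 78), (453, 121), (454, 179), (455, 194), (457, 187), (488, 183), (489, 154), (490, 86), (491, 64), (497, 73), (498, 118), (499, 169), (500, 189), (522, 182), (523, 162), (524, 136)]
120 [(440, 99), (441, 145), (442, 180), (460, 179), (461, 112), (462, 75), (466, 74), (467, 100), (468, 171), (469, 195), (471, 188), (473, 184), (534, 182), (535, 160), (536, 133)]
200 [(459, 128), (460, 112), (461, 142), (462, 178), (479, 178), (480, 113), (481, 76), (485, 80), (486, 129), (487, 183), (518, 186), (519, 166), (520, 90), (521, 69), (526, 73), (527, 107), (528, 167), (529, 192), (549, 186)]
250 [(472, 126), (473, 108), (474, 165), (475, 188), (491, 182), (492, 106), (493, 74), (497, 83), (498, 155), (499, 193), (501, 190), (503, 192), (528, 188), (529, 171), (530, 107), (531, 74), (536, 70), (537, 90), (538, 140), (539, 184)]
290 [(482, 123), (483, 105), (484, 169), (485, 189), (500, 186), (501, 147), (502, 83), (506, 79), (507, 120), (508, 179), (537, 185), (538, 155), (539, 89), (540, 70), (545, 83), (546, 133), (547, 177)]
```

```bash
python3 - <<'E'
from h import *
from scipy.optimize import least_squares
c=load('w1')
obs=[(*p,.022,None,19) for p in[(453.2,60),(467.3,120),(486,200),(497.7,250),(507,290)]]+[(*p,.022,None,-15) for p in[(498.1,60),(527.2,200),(537.7,250),(546,290)]]+[(536.5,163.8,.027,0,-27),(558.5,315.4,.022,-146,None),(513,329,.022,-146,None)]
def res(p):
    r=[]
    for u,v,z,x,y in obs:
        w=onz(c,u,v,z)[:2]-p[:2]; C,S=np.cos(p[2]),np.sin(p[2])
        l=1000*np.array([C*w[0]+S*w[1],-S*w[0]+C*w[1]])
        if y is not None:r.append(l[1]-y)
        if x is not None:r.append(l[0]-x)
    return np.array(r)
s=least_squares(res,[.6,0,1.57],loss='soft_l1');print(s.x,np.degrees(s.x[2]),res(s.x).round(1))
# rack grip
m=np.array([.4305,-.0335]);a=np.radians(75.6)
plan([*(m-.022*np.array([np.cos(a),np.sin(a)])),.029],75.6)
E
```

```text
[ 0.57890033 -0.06025137  1.64283735] 94.1276465119156 [-0.2 -0.1 -0.  -0.1 -0.1 -0.   0.1 -0.1 -0.2  0.8 -0.2  0.2  0. ]
t 1.75 pos [ 0.4248 -0.0536  0.2025] F [ 0.2  0.  -0.3] w 1.001 xyz [-0.0023  0.0014  0.3469] turn [-0.002  -0.0001  0.0037]
```

Request:
{"method": "step_arm", "body": {"series": [{"x":-0.002,"y":0.001,"z":0.1,"ax":0.0,"ay":0.0,"az":0.004,"grip":-1.0},{"x":-0.002,"y":0.001,"z":0.2,"ax":0.0,"ay":0.0,"az":0.004,"grip":-1.0},{"x":-0.002,"y":0.001,"z":0.29,"ax":0.0,"ay":0.0,"az":0.004,"grip":-1.0},{"x":-0.002,"y":0.001,"z":0.347,"ax":0.0,"ay":0.0,"az":0.004,"grip":-1.0},{"x":-0.002,"y":0.001,"z":0.347,"ax":0.0,"ay":0.0,"az":0.004,"grip":0.0},{"x":-0.002,"y":0.001,"z":0.347,"ax":0.0,"ay":0.0,"az":0.004,"grip":1.0},{"x":-0.002,"y":0.001,"z":0.347,"ax":0.0,"ay":0.0,"az":0.004,"grip":1.0},{"x":-0.002,"y":0.001,"z":0.347,"ax":0.0,"ay":0.0,"az":0.004,"grip":1.0},{"x":-0.002,"y":0.001,"z":0.347,"ax":0.0,"ay":0.0,"az":0.004,"grip":1.0}], "force": 50}}

```text
time: 2.65
tool_pos: [0.4268, -0.0533, 0.0314]
tcp_rot: [2.477, 1.929, 0.003]
wrist_force: [-0.6, 0.4, 8.2]
width: 0.167
grip_force: 48.9
```

```bash
python3 -c "
from h import *
plan([.4244,-.055,.2],75.6)
print(bot.read_state()['grip_force'])"
```

```text
t 2.65 pos [ 0.4268 -0.0533  0.0314] F [-0.6  0.4  8.2] w 0.167 xyz [-0.0043 -0.0029 -0.3372] turn [ 0.0059 -0.0005  0.0078]
48.87315094470978
```

Request:
{"method": "step_arm", "body": {"series": [{"x":0.0,"y":0.0,"z":-0.03,"ax":0.0,"ay":0.0,"az":0.0,"grip":1.0},{"x":0.0,"y":0.0,"z":-0.1,"ax":0.0,"ay":0.0,"az":0.0,"grip":1.0},{"x":0.0,"y":0.0,"z":-0.16,"ax":0.0,"ay":0.0,"az":0.0,"grip":1.0},{"x":0.0,"y":0.0,"z":-0.16,"ax":0.0,"ay":0.0,"az":0.0,"grip":1.0},{"x":0.0,"y":0.0,"z":-0.16,"ax":0.0,"ay":0.0,"az":0.0,"grip":1.0}]}}

```text
time: 3.15
tool_pos: [0.4258, -0.0534, 0.11]
tcp_rot: [2.477, 1.929, 0.002]
wrist_force: [-0.2, 0.2, -2.8]
width: 0.163
grip_force: 49.1
```

```bash
python3 -c "
from h import *
plan([.4244,-.055,.2],75.6)
print(bot.read_state()['grip_force'])
c=snap('wrist','w2');snap('side','s2')
a=c['img'][...,::-1];b=load('s2')['img'][160:340,200:400,::-1]
cv2.imwrite('pics/m2.png',np.hstack([a[60:460,140:500],cv2.resize(b,(440,400),interpolation=cv2.INTER_CUBIC)]))"
```

```text
t 3.15 pos [ 0.4258 -0.0534  0.11  ] F [-0.2  0.2 -2.8] w 0.163 xyz [-0.0038 -0.0015 -0.1799] turn [ 0.0041 -0.0001  0.0073]
49.06232714653015
```

View pics/m2.png

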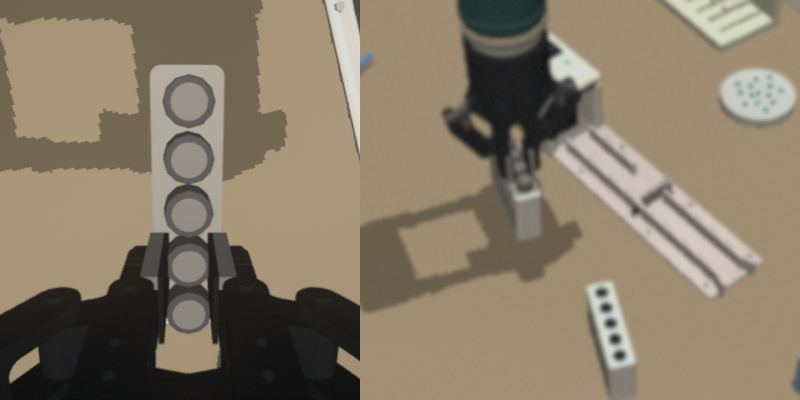

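The rack is held upright by its block. In wrist pixels its front top edge is at row ~125, spanning columns ~291 to 364.

```bash
python3 - <<'E'
from h import *
c=load('w2');g=c['img'].mean(2)
st=bot.read_state();R=cv2.Rodrigues(st['tcp_rot'])[0]
L=[];Rr=[]
for y in(150,180,210,240,270):
    r=np.diff(cv2.GaussianBlur(g,(3,3),0)[y]); l=280+np.argmax(np.abs(r[280:305])); q=350+np.argmax(np.abs(r[350:375])); L.append((l+.5,y));Rr.append((q+.5,y)); print(y,l,q)
col=np.diff(g[:,327]);print('front',110+np.argmax(np.abs(col[110:140])))
for z in(.1346,):
  tl=lambda p:(R.T@(onz(c,*p,z)-st['tool_pos'])*1000).round(1)
  for a,b in zip(L,Rr): print(tl(a),tl(b),((tl(a)+tl(b))/2)[:2],np.linalg.norm(tl(a)-tl(b)))
  print('front',tl((327,125.5)))
# lane targets
o=np.array([.57890,-.06025]);a=np.radians(94.128);u=np.array([np.cos(a),np.sin(a)]);n=np.array([-u[1],u[0]])
for x in(-.102,):plan([*(o+x*u),.11],94.13)
E
```

```text
150 304 352
180 290 363
210 304 351
240 291 361
270 303 352
front 124
[ 61.2  -4.6 -26.7] [ 61.2  12.  -26.7] [61.2  3.7] 16.6
[ 50.8  -9.7 -26.6] [ 50.8  16.1 -26.7] [50.8  3.2] 25.800193797721754
[ 40.   -5.  -26.7] [ 40.   12.  -26.7] [40.   3.5] 17.0
[ 28.9  -9.9 -26.6] [ 28.9  15.8 -26.7] [28.9   2.95] 25.700194551792794
[ 17.2  -5.7 -26.7] [ 17.2  12.7 -26.7] [17.2  3.5] 18.4
front [ 69.3   3.2 -26.7]
t 3.25 pos [ 0.4238 -0.053   0.1079] F [ 0.5 -0.5 -3.4] w 0.169 xyz [-0.1318  0.3684 -0.0051] turn [-5.100e-03 -4.000e-04 -6.102e-01]
```

The held rack appears 3 mm off tool centre, so that is wrist-camera bias. The corrected lane position agrees with the top camera. Next I move above the load spot, then compare rack and lane in one picture.

```bash
cat >> h.py <<'E'
def lane(x,y,z,o=(.5758,-.0603),yaw=94.13):
    a=np.radians(yaw);u=np.array([np.cos(a),np.sin(a)]);n=np.array([-u[1],u[0]])
    plan([*(np.array(o)+x*u+y*n),z],yaw)
E
python3 -c "
from h import *
lane(-.101,0,.12)"
```

```text
t 3.25 pos [ 0.4238 -0.053   0.1079] F [ 0.5 -0.5 -3.4] w 0.169 xyz [-0.1315  0.3617 -0.0251] turn [-5.100e-03 -4.000e-04 -6.102e-01]
```

Request:
{"method": "step_arm", "body": {"series": [{"x":0.0,"y":0.05,"z":-0.03,"ax":0.0,"ay":0.0,"az":-0.15,"grip":1.0},{"x":-0.03,"y":0.12,"z":-0.03,"ax":0.0,"ay":0.0,"az":-0.3,"grip":1.0},{"x":-0.07,"y":0.2,"z":-0.03,"ax":0.0,"ay":0.0,"az":-0.5,"grip":1.0},{"x":-0.11,"y":0.28,"z":-0.03,"ax":0.0,"ay":0.0,"az":-0.61,"grip":1.0},{"x":-0.13,"y":0.34,"z":-0.03,"ax":0.0,"ay":0.0,"az":-0.61,"grip":1.0},{"x":-0.132,"y":0.362,"z":-0.025,"ax":0.0,"ay":0.0,"az":-0.61,"grip":1.0},{"x":-0.132,"y":0.362,"z":0.01,"ax":0.0,"ay":0.0,"az":-0.61,"grip":1.0},{"x":-0.132,"y":0.362,"z":0.05,"ax":0.0,"ay":0.0,"az":-0.61,"grip":1.0},{"x":-0.132,"y":0.362,"z":0.05,"ax":0.0,"ay":0.0,"az":-0.61,"grip":1.0},{"x":-0.132,"y":0.362,"z":0.05,"ax":0.0,"ay":0.0,"az":-0.61,"grip":1.0}]}}

```text
time: 4.25
tool_pos: [0.5827, -0.1606, 0.0825]
tcp_rot: [-2.137, -2.297, 0.003]
wrist_force: [0.0, -0.3, -3.0]
width: 0.17
grip_force: 49.3
```

```bash
python3 -c "
from h import *
lane(-.101,0,.035)
c=snap('wrist','w3')
cv2.imwrite('pics/w3c.png',cv2.resize(c['img'][0:300,200:460,::-1],None,fx=2,fy=2,interpolation=cv2.INTER_CUBIC))"
```

```text
t 4.25 pos [ 0.5827 -0.1606  0.0825] F [ 0.  -0.3 -3. ] w 0.17 xyz [-0.0011  0.001   0.0949] turn [-0.0078 -0.0033  0.0003]
```

View pics/w3c.png

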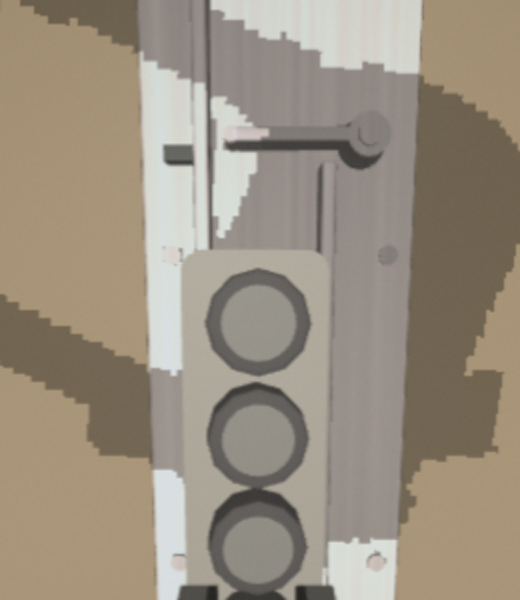

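```bash
python3 - <<'E'
from h import *
c=load('w3');g=cv2.GaussianBlur(c['img'],(3,3),0).mean(2)
for y in(30,60,95,110,120): print(y,[(x,int(g[y,x]),int(g[y,x+1]-g[y,x-1])) for x in range(290,374) if abs(g[y,x+1]-g[y,x-1])>13])
for y in(140,185,240): print(y,[(x,int(g[y,x]),int(g[y,x+1]-g[y,x-1])) for x in [*range(284,300),*range(355,372)] if abs(g[y,x+1]-g[y,x-1])>13])
st=bot.read_state();R=cv2.Rodrigues(st['tcp_rot'])[0];Rc=np.array(c['R']);print((R.T@Rc.T).round(4), R.T@(-Rc.T@c['t']-st['tool_pos']))
E
```

```text
30 [(301, 135, -20), (302, 121, -32), (303, 103, -21), (304, 100, 13), (305, 117, 33), (306, 133, 21), (358, 141, 17), (359, 156, 44), (360, 185, 50), (361, 206, 26)]
60 [(294, 207, -15), (295, 196, -16), (297, 199, 18), (298, 209, 14), (301, 210, -26), (302, 188, -65), (303, 145, -76), (304, 111, -28), (305, 116, 26), (306, 138, 43), (307, 160, 47), (308, 185, 44), (309, 204, 26), (321, 202, -23), (322, 186, -35), (323, 167, -28), (324, 158, -14), (326, 146, -13)]
95 [(295, 208, -24), (296, 192, -19), (298, 202, 25), (299, 213, 14), (301, 214, -13), (302, 203, -41), (303, 173, -69), (304, 134, -43), (305, 130, 35), (306, 169, 76), (307, 206, 46), (322, 204, -33), (323, 180, -50), (324, 154, -36), (325, 143, -13), (357, 134, -24), (358, 115, -38), (359, 95, -20), (360, 95, 23), (361, 118, 47), (362, 142, 33), (366, 141, -15)]
110 [(295, 211, -16), (296, 200, -15), (298, 205, 17), (302, 209, -32), (303, 184, -69), (304, 140, -71), (305, 112, -18), (306, 122, 27), (307, 140, 36), (308, 158, 45), (309, 186, 50), (310, 209, 30), (314, 214, -17), (315, 200, -40), (316, 174, -48), (317, 152, -30), (357, 132, -31), (358, 109, -38), (360, 103, 33), (361, 127, 42), (362, 146, 24), (365, 147, -15), (366, 136, -19)]
120 [(302, 212, -30), (303, 188, -69), (304, 143, -75), (305, 112, -21), (306, 121, 26), (307, 139, 23), (357, 132, -33), (358, 108, -38), (360, 108, 38), (361, 133, 39), (362, 148, 19), (365, 147, -13), (366, 138, -15)]
140 [(289, 211, -23), (290, 194, -33), (291, 177, -23), (364, 157, -20), (365, 144, -22)]
185 [(284, 181, 28), (285, 200, 33), (287, 212, -21), (288, 193, -37), (289, 174, -26), (363, 156, -20), (364, 143, -21)]
240 [(290, 209, -31), (291, 187, -40), (292, 169, -24), (362, 154, -21), (363, 140, -24)]
[[-0.000e+00 -9.649e-01 -2.628e-01]
 [ 1.000e+00  6.000e-04 -2.300e-03]
 [ 2.400e-03 -2.628e-01  9.649e-01]] [ 0.06693388  0.00078704 -0.16964201]
```

```bash
python3 - <<'E'
from h import *
c=load('w3');st=bot.read_state();R=cv2.Rodrigues(st['tcp_rot'])[0]
T=lambda u,v,z:(R.T@(onz(c,u,v,z)-st['tool_pos'])*1000)
print('z',st['tool_pos'][2])
for l,r,v in[(303.2,360.6,95),(303.5,360.8,110),(303.6,360.6,120)]:
    a,b=T(l,v,.022),T(r,v,.022);print('rail',a[:2].round(2),b[:2].round(2),'mid',((a+b)/2)[:2].round(2),(b-a)[1].round(1))
zt=st['tool_pos'][2]+.0255
for l,r,v in[(290.2,364.7,140),(288.2,363.6,185),(290.9,362.7,240)]:
    a,b=T(l,v,zt),T(r,v,zt);print('rack',((a+b)/2)[:2].round(2),(b-a)[1].round(1))
print('front',T(327,125,zt),'pin',T(200+368/2,132/2,.027))
E
```

```text
z 0.0838295004295294
rail [ 86.11 -12.88] [86.1  17.61] mid [86.1   2.36] 30.5
rail [ 78.5  -12.83] [78.5  17.87] mid [78.5   2.52] 30.7
rail [ 73.36 -12.86] [73.36 17.86] mid [73.36  2.5 ] 30.7
rack [64.42  0.29] 25.3
rack [49.16 -0.26] 26.3
rack [29.31  0.04] 26.0
front [ 69.31581937   0.14460132 -25.45337736] pin [99.71896289 28.91717624 56.85432687]
```

Rack and rails in one picture: the rack is centred at tool y ≈ 0 and the rails at +2.4 mm, so I shift +2.4 mm. The nose is about 30 mm before the gate, and I'll lower it gently.

Request:
{"method": "step_arm", "body": {"series": [{"x":0.0,"y":0.005,"z":0.0,"ax":0.0,"ay":0.0,"az":0.0,"grip":1.0},{"x":0.0,"y":0.005,"z":0.03,"ax":0.0,"ay":0.0,"az":0.0,"grip":1.0},{"x":0.0,"y":0.005,"z":0.05,"ax":0.0,"ay":0.0,"az":0.0,"grip":1.0},{"x":0.0,"y":0.005,"z":0.06,"ax":0.0,"ay":0.0,"az":0.0,"grip":1.0},{"x":0.0,"y":0.005,"z":0.066,"ax":0.0,"ay":0.0,"az":0.0,"grip":1.0},{"x":0.0,"y":0.005,"z":0.07,"ax":0.0,"ay":0.0,"az":0.0,"grip":1.0}]}}

```text
time: 4.9
tool_pos: [0.5868, -0.1612, 0.0487]
tcp_rot: [-2.139, -2.299, 0.001]
wrist_force: [0.7, 0.1, -2.3]
width: 0.171
grip_force: 49.2
```

```bash
python3 -c "
from h import *
lane(-.1,0,.0355,(.578,-.0603))"
```

```text
t 4.9 pos [ 0.5868 -0.1612  0.0487] F [ 0.7  0.1 -2.3] w 0.171 xyz [ 0.0026 -0.0029  0.0264] turn [-0.0015 -0.0006 -0.0001]
```

Request:
{"method": "step_arm", "body": {"series": [{"x":0.0,"y":0.0,"z":0.008,"ax":0.0,"ay":0.0,"az":0.0,"grip":1.0},{"x":0.0,"y":0.0,"z":0.014,"ax":0.0,"ay":0.0,"az":0.0,"grip":1.0},{"x":0.0,"y":0.0,"z":0.018,"ax":0.0,"ay":0.0,"az":0.0,"grip":1.0},{"x":0.0,"y":0.0,"z":0.021,"ax":0.0,"ay":0.0,"az":0.0,"grip":1.0},{"x":0.0,"y":0.0,"z":0.021,"ax":0.0,"ay":0.0,"az":0.0,"grip":1.0}]}}

```text
time: 5.4
tool_pos: [0.587, -0.1613, 0.0387]
tcp_rot: [-2.14, -2.3, 0.0]
wrist_force: [0.5, -0.5, -2.6]
width: 0.169
grip_force: 49.2
```

Request:
{"method": "step_arm", "body": {"series": [{"x":0.0,"y":0.0,"z":0.002,"ax":0.0,"ay":0.0,"az":0.0,"grip":1.0},{"x":0.0,"y":0.0,"z":0.004,"ax":0.0,"ay":0.0,"az":0.0,"grip":1.0},{"x":0.0,"y":0.0,"z":0.005,"ax":0.0,"ay":0.0,"az":0.0,"grip":1.0},{"x":0.0,"y":0.0,"z":0.005,"ax":0.0,"ay":0.0,"az":0.0,"grip":1.0}]}}

```text
time: 5.8
tool_pos: [0.5874, -0.1616, 0.0367]
tcp_rot: [2.14, 2.299, 0.0]
wrist_force: [0.2, -0.9, -1.4]
width: 0.165
grip_force: 49.3
```

Request:
{"method": "step_arm", "body": {"series": [{"x":0.0,"y":0.0,"z":0.001,"ax":0.0,"ay":0.0,"az":0.0,"grip":1.0},{"x":0.0,"y":0.0,"z":0.001,"ax":0.0,"ay":0.0,"az":0.0,"grip":1.0}]}}

```text
time: 6.0
tool_pos: [0.5874, -0.1616, 0.0362]
tcp_rot: [2.139, 2.299, 0.0]
wrist_force: [0.4, -1.6, -0.7]
width: 0.174
grip_force: 49.4
```

```bash
python3 -c "
from h import *
lane(.06,0,.036,(.578,-.0603))
c=snap('wrist','w4')
cv2.imwrite('pics/w4c.png',cv2.resize(c['img'][0:300,200:460,::-1],None,fx=2,fy=2,interpolation=cv2.INTER_CUBIC))"
```

```text
t 6.0 pos [ 0.5874 -0.1616  0.0362] F [ 0.4 -1.6 -0.7] w 0.174 xyz [ 3.235e-01 -4.300e-03  2.000e-04] turn [ 0.0012  0.001  -0.0001]
```

View pics/w4c.png

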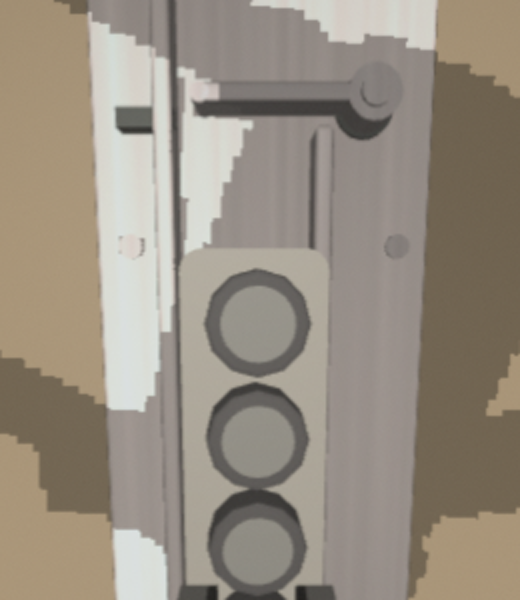

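The rack sits between the rails with the gate shut (free end at crop (205,90), pin at (375,92)). I'll check the lateral centring before sliding.

```bash
python3 - <<'E'
from h import *
c=load('w4');g=cv2.GaussianBlur(c['img'],(3,3),0).mean(2)
st=bot.read_state();R=cv2.Rodrigues(st['tcp_rot'])[0]
for y in(75,90,105,120): print(y,[(x,int(g[y,x]),int(g[y,x+1]-g[y,x-1])) for x in [*range(274,296),*range(350,370)] if abs(g[y,x+1]-g[y,x-1])>9])
for y in(140,185,240): print(y,[(x,int(g[y,x]),int(g[y,x+1]-g[y,x-1])) for x in [*range(284,300),*range(355,372)] if abs(g[y,x+1]-g[y,x-1])>9])
T=lambda u,v,z:(R.T@(onz(c,u,v,z)-st['tool_pos'])*1000)
for u in(275,287,356,360,366):print(u,T(u,105,.022).round(1))
for u,v in((290.2,140),(364.7,140),(290.9,240),(362.7,240)):print(T(u,v,.061).round(1))
print('pin',T(387.5,45.5,.027))
E
```

```text
75 [(275, 205, -22), (276, 190, -18), (277, 186, 9), (278, 199, 25), (279, 212, 15), (283, 207, -32), (284, 183, -64), (285, 143, -75), (286, 107, -55), (287, 88, -15), (288, 92, 27), (289, 116, 60), (290, 152, 71), (291, 187, 55), (292, 207, 26), (353, 137, -17), (354, 123, -36), (355, 100, -35), (357, 98, 34), (358, 122, 44), (359, 142, 31), (360, 153, 12), (364, 145, -17), (365, 133, -19), (367, 129, 10)]
90 [(275, 209, -15), (276, 198, -17), (278, 199, 18), (279, 210, 15), (283, 214, -16), (284, 201, -41), (285, 172, -70), (286, 130, -75), (287, 97, -38), (288, 92, 24), (289, 121, 78), (290, 171, 83), (291, 205, 44), (292, 215, 9), (353, 135, -23), (354, 117, -41), (355, 94, -29), (356, 88, 10), (357, 104, 40), (358, 128, 41), (359, 146, 25), (363, 149, -10), (364, 142, -16), (365, 132, -14), (367, 132, 9)]
105 [(276, 208, -20), (277, 195, -16), (278, 192, 9), (279, 204, 22), (280, 214, 13), (284, 209, -30), (285, 186, -64), (286, 144, -81), (287, 105, -56), (289, 97, 32), (290, 121, 43), (291, 141, 38), (292, 159, 44), (293, 186, 49), (294, 208, 29), (353, 134, -29), (354, 112, 
[... 563 characters left out ...]
 -10), (285, 208, -33), (286, 183, -66), (287, 142, -69), (288, 114, -15), (289, 127, 39), (290, 153, 40), (291, 167, 16), (363, 161, -17), (364, 150, -20), (365, 141, -9)]
185 [(286, 144, -16), (287, 131, -32), (288, 111, -26), (289, 104, 13), (290, 124, 46), (291, 151, 39), (292, 164, 16), (362, 160, -14), (363, 151, -15)]
240 [(287, 143, -10), (288, 135, -24), (289, 119, -28), (291, 117, 34), (292, 141, 42), (293, 159, 21), (361, 156, -15), (362, 146, -14)]
275 [ 77.8 -21.   14.2]
287 [ 77.7 -15.8  14.2]
356 [77.7 13.6 14.2]
360 [77.7 15.3 14.2]
366 [77.7 17.9 14.2]
[ 63.9 -11.4 -24.8]
[ 63.9  14.3 -24.8]
[ 28.3 -12.  -24.8]
[ 28.3  14.4 -24.8]
pin [100.22176353  25.57603712   9.16637601]
```

Request:
{"method": "step_arm", "body": {"series": [{"x":0.0,"y":-0.004,"z":0.0,"ax":0.0,"ay":0.0,"az":0.0,"grip":1.0},{"x":0.01,"y":-0.004,"z":0.0,"ax":0.0,"ay":0.0,"az":0.0,"grip":1.0},{"x":0.025,"y":-0.004,"z":0.0,"ax":0.0,"ay":0.0,"az":0.0,"grip":1.0},{"x":0.04,"y":-0.004,"z":0.0,"ax":0.0,"ay":0.0,"az":0.0,"grip":1.0},{"x":0.055,"y":-0.004,"z":0.0,"ax":0.0,"ay":0.0,"az":0.0,"grip":1.0},{"x":0.065,"y":-0.004,"z":0.0,"ax":0.0,"ay":0.0,"az":0.0,"grip":1.0},{"x":0.075,"y":-0.004,"z":0.0,"ax":0.0,"ay":0.0,"az":0.0,"grip":1.0},{"x":0.085,"y":-0.004,"z":0.0,"ax":0.0,"ay":0.0,"az":0.0,"grip":1.0},{"x":0.095,"y":-0.004,"z":0.0,"ax":0.0,"ay":0.0,"az":0.0,"grip":1.0}]}}

```text
time: 6.95
tool_pos: [0.5841, -0.1172, 0.0385]
tcp_rot: [2.132, 2.296, -0.002]
wrist_force: [-1.1, -14.0, 9.2]
width: 0.166
grip_force: 50.5
```

```bash
python3 -c "
from h import *
lane(.06,0,.036,(.578,-.0603))"
```

```text
t 6.95 pos [ 0.5841 -0.1172  0.0385] F [ -1.1 -14.    9.2] w 0.166 xyz [ 0.2344 -0.0036  0.0034] turn [0.0085 0.013  0.0039]
```

Vertical force built up to 9 N as the gate began to open, so I ease up 1.5 mm and continue.

Request:
{"method": "step_arm", "body": {"series": [{"x":0.0,"y":0.0,"z":-0.003,"ax":0.0,"ay":0.0,"az":0.0,"grip":1.0},{"x":0.01,"y":0.0,"z":-0.003,"ax":0.0,"ay":0.0,"az":0.0,"grip":1.0},{"x":0.02,"y":0.0,"z":-0.003,"ax":0.0,"ay":0.0,"az":0.0,"grip":1.0},{"x":0.03,"y":0.0,"z":-0.003,"ax":0.0,"ay":0.0,"az":0.0,"grip":1.0}]}}

```text
time: 7.35
tool_pos: [0.583, -0.1022, 0.0402]
tcp_rot: [2.133, 2.296, -0.001]
wrist_force: [-0.6, -10.8, 5.4]
width: 0.166
grip_force: 50.2
```

```bash
python3 -c "
from h import *
lane(.06,0,.036,(.578,-.0603))"
```

```text
t 7.35 pos [ 0.583  -0.1022  0.0402] F [ -0.6 -10.8   5.4] w 0.166 xyz [ 0.2043 -0.0037  0.0071] turn [0.0085 0.0117 0.0025]
```

```bash
python3 - <<'E'
from h import *
def m(n):
    c=load(n);g=cv2.GaussianBlur(c['img'],(3,3),0).mean(2)
    e=np.abs(np.diff(g[100:145,320:335].mean(1)));print(n,'front',[(100+i,round(e[i])) for i in np.argsort(e)[-3:]])
    cs=cv2.HoughCircles(c['img'][120:300,270:385].mean(2).astype(np.uint8),cv2.HOUGH_GRADIENT,1,35,param1=80,param2=18,minRadius=18,maxRadius=30)
    print(np.array(sorted((cs[0]+[270,120,0]).tolist(),key=lambda r:r[1])).round(1) if cs is not None else None)
snap('wrist','w5');m('w3');m('w4');m('w5')
# gate: look at change
st=bot.read_state();print(st['tool_pos'],st['wrist_force'])
E
```

```text
w3 front [(np.int64(135), 18), (np.int64(133), 18), (np.int64(134), 25)]
[[328.5 161.5  18.5]
 [328.5 217.5  25.4]
 [328.5 273.5  22.8]]
w4 front [(np.int64(133), 16), (np.int64(135), 20), (np.int64(134), 27)]
[[328.5 162.5  19. ]
 [329.5 217.5  26.8]
 [327.5 270.5  25.7]]
w5 front [(np.int64(142), 17), (np.int64(135), 23), (np.int64(134), 25)]
[[328.5 161.5  18.5]
 [328.5 218.5  24.6]
 [328.5 272.5  23.6]]
[ 0.58246116 -0.10086697  0.03972613] [-0.88343154 -7.45847716  3.71999851]
```

```bash
python3 - <<'E'
from h import *
c=load('w5');s=snap('side','s5')
a=cv2.resize(c['img'][0:300,220:440,::-1],(440,600),interpolation=cv2.INTER_CUBIC)
b=cv2.resize(s['img'][185:305,270:342,::-1],(360,600),interpolation=cv2.INTER_CUBIC)
cv2.imwrite('pics/m5.png',np.hstack([a,b]))
E
```

```text
(no output)
```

View pics/m5.png

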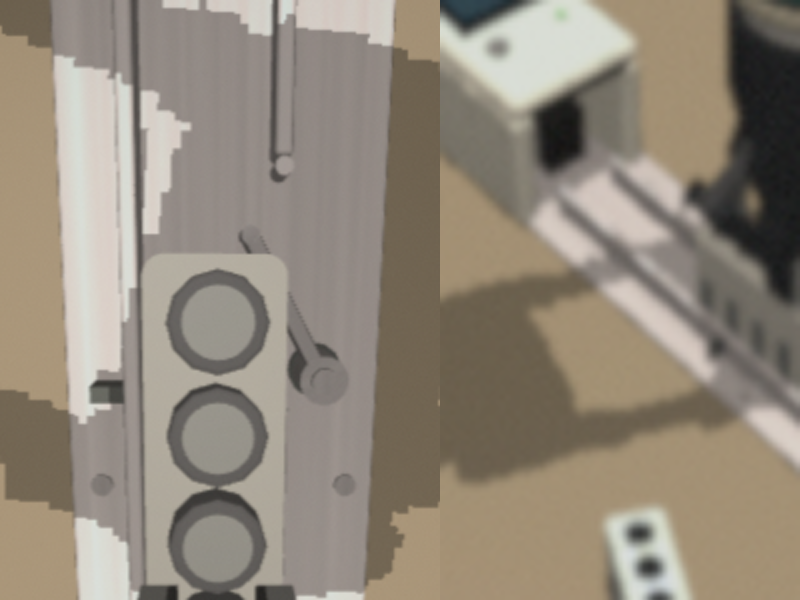

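The gate is about 65° open beside the rack's nose (pin at (322,378) in the montage), and the rack is straight. It sits about 1.5 mm to the right, so I nudge left before the cut rail resumes at (282,165).

Request:
{"method": "step_arm", "body": {"series": [{"x":0.0,"y":-0.003,"z":0.001,"ax":0.0,"ay":0.0,"az":0.0,"grip":1.0},{"x":0.008,"y":-0.003,"z":0.001,"ax":0.0,"ay":0.0,"az":0.0,"grip":1.0},{"x":0.018,"y":-0.003,"z":0.001,"ax":0.0,"ay":0.0,"az":0.0,"grip":1.0},{"x":0.028,"y":-0.003,"z":0.001,"ax":0.0,"ay":0.0,"az":0.0,"grip":1.0},{"x":0.038,"y":-0.003,"z":0.001,"ax":0.0,"ay":0.0,"az":0.0,"grip":1.0}]}}

```text
time: 7.95
tool_pos: [0.5795, -0.082, 0.0387]
tcp_rot: [2.135, 2.297, -0.0]
wrist_force: [0.3, -7.8, 6.3]
width: 0.17
grip_force: 50.0
```

```bash
python3 -c "
from h import *
lane(.06,0,.036,(.578,-.0603))"
```

```text
t 7.95 pos [ 0.5795 -0.082   0.0387] F [ 0.3 -7.8  6.3] w 0.17 xyz [0.1636 0.0003 0.0048] turn [0.0063 0.0076 0.0018]
```

Request:
{"method": "step_arm", "body": {"series": [{"x":0.01,"y":0.0,"z":-0.002,"ax":0.0,"ay":0.0,"az":0.0,"grip":1.0},{"x":0.025,"y":0.0,"z":-0.002,"ax":0.0,"ay":0.0,"az":0.0,"grip":1.0},{"x":0.04,"y":0.0,"z":-0.002,"ax":0.0,"ay":0.0,"az":0.0,"grip":1.0},{"x":0.06,"y":0.0,"z":-0.002,"ax":0.0,"ay":0.0,"az":0.0,"grip":1.0},{"x":0.08,"y":0.0,"z":-0.002,"ax":0.0,"ay":0.0,"az":0.0,"grip":1.0},{"x":0.1,"y":0.0,"z":-0.002,"ax":0.0,"ay":0.0,"az":0.0,"grip":1.0},{"x":0.12,"y":0.0,"z":-0.002,"ax":0.0,"ay":0.0,"az":0.0,"grip":1.0}]}}

```text
time: 8.65
tool_pos: [0.5751, -0.0219, 0.0396]
tcp_rot: [2.135, 2.298, -0.0]
wrist_force: [-0.2, -9.1, 5.8]
width: 0.167
grip_force: 50.0
```

```bash
python3 -c "
from h import *
lane(.06,0,.036,(.578,-.0603))"
```

```text
t 8.65 pos [ 0.5751 -0.0219  0.0396] F [-0.2 -9.1  5.8] w 0.167 xyz [0.043  0.0003 0.0071] turn [0.0061 0.0072 0.002 ]
```

Request:
{"method": "step_arm", "body": {"series": [{"x":0.01,"y":0.0,"z":-0.002,"ax":0.0,"ay":0.0,"az":0.0,"grip":1.0},{"x":0.025,"y":0.0,"z":-0.002,"ax":0.0,"ay":0.0,"az":0.0,"grip":1.0},{"x":0.04,"y":0.0,"z":-0.002,"ax":0.0,"ay":0.0,"az":0.0,"grip":1.0},{"x":0.054,"y":0.0,"z":-0.002,"ax":0.0,"ay":0.0,"az":0.0,"grip":1.0},{"x":0.054,"y":0.0,"z":-0.002,"ax":0.0,"ay":0.0,"az":0.0,"grip":1.0}]}}

```text
time: 9.15
tool_pos: [0.5726, 0.0072, 0.0396]
tcp_rot: [2.138, 2.299, 0.003]
wrist_force: [2.7, -1.6, -0.9]
width: 0.171
grip_force: 49.4
```

```bash
python3 -c "
from h import *
lane(.09,0,.036,(.578,-.0603))"
```

```text
t 9.15 pos [0.5726 0.0072 0.0396] F [ 2.7 -1.6 -0.9] w 0.171 xyz [0.0445 0.0011 0.0072] turn [0.0049 0.0002 0.0013]
```

Request:
{"method": "step_arm", "body": {"series": [{"x":0.003,"y":0.0,"z":0.0,"ax":0.0,"ay":0.0,"az":0.0,"grip":1.0},{"x":0.006,"y":0.0,"z":0.0,"ax":0.0,"ay":0.0,"az":0.0,"grip":1.0},{"x":0.008,"y":0.0,"z":0.0,"ax":0.0,"ay":0.0,"az":0.0,"grip":1.0},{"x":0.008,"y":0.0,"z":0.0,"ax":0.0,"ay":0.0,"az":0.0,"grip":1.0}]}}

```text
time: 9.55
tool_pos: [0.572, 0.0103, 0.0392]
tcp_rot: [2.139, 2.299, 0.001]
wrist_force: [3.8, -3.4, 0.3]
width: 0.169
grip_force: 49.5
```

Request:
{"method": "step_arm", "body": {"series": [{"x":0.002,"y":0.002,"z":0.0,"ax":0.0,"ay":0.0,"az":0.0,"grip":1.0},{"x":0.004,"y":0.002,"z":0.0,"ax":0.0,"ay":0.0,"az":0.0,"grip":1.0},{"x":0.006,"y":0.002,"z":0.0,"ax":0.0,"ay":0.0,"az":0.0,"grip":1.0},{"x":0.006,"y":0.002,"z":0.0,"ax":0.0,"ay":0.0,"az":0.0,"grip":1.0}]}}

```text
time: 9.95
tool_pos: [0.5718, 0.0136, 0.0387]
tcp_rot: [-2.14, -2.3, 0.0]
wrist_force: [2.3, -2.8, -0.6]
width: 0.168
grip_force: 49.4
```

Request:
{"method": "step_arm", "body": {"series": [{"x":0.002,"y":0.001,"z":0.0,"ax":0.0,"ay":0.0,"az":0.0,"grip":1.0},{"x":0.004,"y":0.001,"z":0.0,"ax":0.0,"ay":0.0,"az":0.0,"grip":1.0},{"x":0.006,"y":0.001,"z":0.0,"ax":0.0,"ay":0.0,"az":0.0,"grip":1.0},{"x":0.006,"y":0.001,"z":0.0,"ax":0.0,"ay":0.0,"az":0.0,"grip":1.0}]}}

```text
time: 10.35
tool_pos: [0.5719, 0.0151, 0.0389]
tcp_rot: [2.138, 2.3, -0.004]
wrist_force: [1.2, -8.5, 2.1]
width: 0.165
grip_force: 49.6
```

Contact with the stop: the axial force rose from 2.8 to 8.5 N. One more small push, then hold.

Request:
{"method": "step_arm", "body": {"series": [{"x":0.001,"y":0.0,"z":0.0,"ax":0.0,"ay":0.0,"az":0.0,"grip":1.0},{"x":0.002,"y":0.0,"z":0.0,"ax":0.0,"ay":0.0,"az":0.0,"grip":1.0},{"x":0.002,"y":0.0,"z":0.0,"ax":0.0,"ay":0.0,"az":0.0,"grip":1.0},{"x":0.002,"y":0.0,"z":0.0,"ax":0.0,"ay":0.0,"az":0.0,"grip":1.0}]}}

```text
time: 10.75
tool_pos: [0.5719, 0.0155, 0.0391]
tcp_rot: [2.138, 2.3, -0.004]
wrist_force: [1.9, -10.5, 2.5]
width: 0.172
grip_force: 49.7
```

Pressed home at roughly 8 N. Before letting go I relax most of the push so the spring doesn't throw the rack back.

Request:
{"method": "step_arm", "body": {"series": [{"x":-0.001,"y":0.001,"z":-0.001,"ax":0.0,"ay":0.0,"az":0.0,"grip":1.0},{"x":-0.002,"y":0.001,"z":-0.001,"ax":0.0,"ay":0.0,"az":0.0,"grip":1.0},{"x":-0.003,"y":0.001,"z":-0.001,"ax":0.0,"ay":0.0,"az":0.0,"grip":1.0},{"x":-0.003,"y":0.001,"z":-0.001,"ax":0.0,"ay":0.0,"az":0.0,"grip":1.0}]}}

```text
time: 11.15
tool_pos: [0.5719, 0.0152, 0.0389]
tcp_rot: [-2.139, -2.3, 0.003]
wrist_force: [1.0, -6.7, -0.2]
width: 0.166
grip_force: 49.4
```

Request:
{"method": "step_arm", "body": {"series": [{"x":-0.001,"y":0.001,"z":0.0,"ax":0.0,"ay":0.0,"az":0.0,"grip":1.0},{"x":-0.002,"y":0.001,"z":0.0,"ax":0.0,"ay":0.0,"az":0.0,"grip":1.0},{"x":-0.003,"y":0.001,"z":0.0,"ax":0.0,"ay":0.0,"az":0.0,"grip":1.0},{"x":-0.003,"y":0.001,"z":0.0,"ax":0.0,"ay":0.0,"az":0.0,"grip":1.0}]}}

```text
time: 11.55
tool_pos: [0.572, 0.0147, 0.0385]
tcp_rot: [-2.139, -2.298, 0.003]
wrist_force: [0.3, -4.2, -3.1]
width: 0.169
grip_force: 49.1
```

Request:
{"method": "step_arm", "body": {"series": [{"x":-0.001,"y":0.0,"z":0.001,"ax":0.0,"ay":0.0,"az":0.0,"grip":1.0},{"x":-0.002,"y":0.0,"z":0.002,"ax":0.0,"ay":0.0,"az":0.0,"grip":1.0},{"x":-0.002,"y":0.0,"z":0.002,"ax":0.0,"ay":0.0,"az":0.0,"grip":1.0}]}}

```text
time: 11.85
tool_pos: [0.5726, 0.0139, 0.0379]
tcp_rot: [-2.139, -2.299, 0.001]
wrist_force: [-1.2, -2.6, -3.8]
width: 0.167
grip_force: 49.1
```

Request:
{"method": "step_arm", "body": {"series": [{"x":0.0,"y":0.0,"z":0.001,"ax":0.0,"ay":0.0,"az":0.0,"grip":1.0},{"x":0.0,"y":0.0,"z":0.002,"ax":0.0,"ay":0.0,"az":0.0,"grip":1.0},{"x":0.0,"y":0.0,"z":0.003,"ax":0.0,"ay":0.0,"az":0.0,"grip":1.0},{"x":0.0,"y":0.0,"z":0.003,"ax":0.0,"ay":0.0,"az":0.0,"grip":1.0}]}}

```text
time: 12.25
tool_pos: [0.5736, 0.0134, 0.0372]
tcp_rot: [2.14, 2.3, -0.0]
wrist_force: [-0.3, -4.9, -0.9]
width: 0.166
grip_force: 49.5
```

Request:
{"method": "step_arm", "body": {"series": [{"x":-0.001,"y":0.0,"z":0.001,"ax":0.0,"ay":0.0,"az":0.0,"grip":1.0},{"x":-0.002,"y":0.0,"z":0.001,"ax":0.0,"ay":0.0,"az":0.0,"grip":1.0},{"x":-0.002,"y":0.0,"z":0.001,"ax":0.0,"ay":0.0,"az":0.0,"grip":1.0}]}}

```text
time: 12.55
tool_pos: [0.5737, 0.0128, 0.0365]
tcp_rot: [-2.14, -2.3, -0.001]
wrist_force: [-1.1, -2.8, -0.3]
width: 0.168
grip_force: 49.5
```

Request:
{"method": "step_arm", "body": {"series": [{"x":-0.001,"y":0.0,"z":0.0,"ax":0.0,"ay":0.0,"az":0.0,"grip":1.0},{"x":-0.001,"y":0.0,"z":0.0,"ax":0.0,"ay":0.0,"az":0.0,"grip":1.0},{"x":-0.001,"y":0.0,"z":0.0,"ax":0.0,"ay":0.0,"az":0.0,"grip":1.0}]}}

```text
time: 12.85
tool_pos: [0.5736, 0.0125, 0.0363]
tcp_rot: [-2.14, -2.3, -0.001]
wrist_force: [-1.0, -1.8, -1.5]
width: 0.17
grip_force: 49.4
```

Request:
{"method": "step_arm", "body": {"series": [{"x":-0.0006,"y":0.0,"z":0.0,"ax":0.0,"ay":0.0,"az":0.0,"grip":1.0},{"x":-0.0006,"y":0.0,"z":0.0,"ax":0.0,"ay":0.0,"az":0.0,"grip":1.0}]}}

```text
time: 13.05
tool_pos: [0.5735, 0.0123, 0.0362]
tcp_rot: [-2.14, -2.3, -0.001]
wrist_force: [0.0, -0.8, -1.6]
width: 0.163
grip_force: 49.3
```

```bash
python3 -c "
from h import *
for i in range(5):
    snap('wrist','w6'); s=bot.read_state(); print(s['wrist_force'].round(2),s['tool_pos'].round(4))"
```

```text
[-0.9   0.7  -2.57] [0.5735 0.0122 0.0362]
[-0.03  0.76 -2.5 ] [0.5736 0.0121 0.0362]
[ 0.6   0.02 -2.33] [0.5736 0.0121 0.0362]
[-0.41  0.28 -3.  ] [0.5736 0.0121 0.0363]
[-0.79 -0.07 -2.54] [0.5736 0.012  0.0363]
```

Request:
{"method": "step_arm", "body": {"series": [{"x":0.0,"y":0.0,"z":0.001,"ax":0.0,"ay":0.0,"az":0.0,"grip":1.0},{"x":0.001,"y":0.0,"z":0.002,"ax":0.0,"ay":0.0,"az":0.0,"grip":1.0},{"x":0.0016,"y":0.0,"z":0.002,"ax":0.0,"ay":0.0,"az":0.0,"grip":1.0},{"x":0.0016,"y":0.0,"z":0.002,"ax":0.0,"ay":0.0,"az":0.0,"grip":1.0},{"x":0.0016,"y":0.0,"z":0.002,"ax":0.0,"ay":0.0,"az":0.0,"grip":1.0},{"x":0.0016,"y":0.0,"z":0.002,"ax":0.0,"ay":0.0,"az":0.0,"grip":1.0}]}}

```text
time: 13.9
tool_pos: [0.5739, 0.0124, 0.0357]
tcp_rot: [2.139, 2.299, 0.0]
wrist_force: [-0.6, -3.5, 1.6]
width: 0.169
grip_force: 49.6
```

```bash
python3 -c "
from h import *
for i in range(5):
    snap('wrist','w6'); s=bot.read_state(); print(s['wrist_force'].round(2),s['tool_pos'].round(4))"
```

```text
[-0.13 -2.61  0.88] [0.5739 0.0124 0.0357]
[-0.45 -3.4   1.75] [0.5739 0.0124 0.0357]
[ 0.1  -3.14  2.31] [0.5739 0.0124 0.0357]
[ 0.08 -3.23  2.37] [0.5739 0.0124 0.0357]
[ 0.13 -4.45  2.55] [0.5739 0.0124 0.0357]
```

Request:
{"method": "step_arm", "body": {"series": [{"x":0.0,"y":0.0,"z":0.0,"ax":0.0,"ay":0.0,"az":0.0,"grip":0.4},{"x":0.0,"y":0.0,"z":0.0,"ax":0.0,"ay":0.0,"az":0.0,"grip":0.0},{"x":0.0,"y":0.0,"z":0.0,"ax":0.0,"ay":0.0,"az":0.0,"grip":-0.2},{"x":0.0,"y":0.0,"z":0.0,"ax":0.0,"ay":0.0,"az":0.0,"grip":-0.2}]}}

```text
time: 14.55
tool_pos: [0.5734, 0.013, 0.0352]
tcp_rot: [-2.14, -2.3, -0.0]
wrist_force: [-0.7, -0.3, 0.5]
width: 0.594
grip_force: 0.0
```

```bash
python3 - <<'E'
from h import *
c=snap('wrist','w7')
a=load('w6')['img'];print(bot.read_state()['wrist_force'],bot.read_state()['width'])
def q(im,ref):
    t=cv2.cvtColor(ref[150:300,290:365],cv2.COLOR_RGB2GRAY);m=cv2.matchTemplate(cv2.cvtColor(im[130:320,270:385],cv2.COLOR_RGB2GRAY),t,cv2.TM_CCOEFF_NORMED);_,v,_,l=cv2.minMaxLoc(m);print(v,l[0]-20,l[1]-20)
q(c['img'],a)
f=cv2.calcOpticalFlowFarneback(cv2.cvtColor(a,7),cv2.cvtColor(c['img'],7),None,.5,3,15,3,5,1.2,0)
print('caps flow',np.median(f[190:250,300:355].reshape(-1,2),0),'bench',np.median(f[100:300,20:200].reshape(-1,2),0))
E
```

```text
[ 0.48974521 -0.63310841  0.40133203] 0.6026263414276994
0.8570443987846375 -8 2
caps flow [-7.6754656  2.606625 ] bench [6.3147869e-05 4.5995952e-05]
```

Released. To be certain the rack still rests on the stop, I'll lift clear, close the fingers behind its tail, press it softly and back away slowly.

Request:
{"method": "step_arm", "body": {"series": [{"x":0.0,"y":0.0,"z":-0.03,"ax":0.0,"ay":0.0,"az":0.0,"grip":-0.2},{"x":0.0,"y":0.0,"z":-0.11,"ax":0.0,"ay":0.0,"az":0.0,"grip":-0.2},{"x":0.0,"y":0.0,"z":-0.15,"ax":0.0,"ay":0.0,"az":0.0,"grip":-0.2},{"x":-0.06,"y":0.0,"z":-0.15,"ax":0.0,"ay":0.0,"az":0.0,"grip":0.5},{"x":-0.12,"y":0.0,"z":-0.15,"ax":0.0,"ay":0.0,"az":0.0,"grip":1.0},{"x":-0.125,"y":0.0,"z":-0.15,"ax":0.0,"ay":0.0,"az":0.0,"grip":1.0},{"x":-0.125,"y":0.0,"z":-0.15,"ax":0.0,"ay":0.0,"az":0.0,"grip":1.0},{"x":-0.125,"y":0.0,"z":-0.15,"ax":0.0,"ay":0.0,"az":0.0,"grip":1.0}]}}

```text
time: 15.4
tool_pos: [0.578, -0.0491, 0.1108]
tcp_rot: [-2.14, -2.3, -0.001]
wrist_force: [-0.0, 0.7, -0.6]
width: -0.002
grip_force: 0.0
```

```bash
python3 - <<'E'
from h import *
lane(.018,0,.036,(.578,-.0603))
c=snap('wrist','w8');snap('side','s8');snap('top','t8')
g=cv2.GaussianBlur(c['img'],(3,3),0).mean(2)
# tail-end / cap detection
cs=cv2.HoughCircles(c['img'].mean(2).astype(np.uint8)[0:400,250:400],cv2.HOUGH_GRADIENT,1,25,param1=80,param2=18,minRadius=11,maxRadius=26)
P=sorted((cs[0]+[250,0,0]).tolist(),key=lambda r:r[1])
for p in P: print(np.round(p,1),onz(c,p[0],p[1],.074).round(4))
for y in(60,120,180,240,270): print(y,[(x,int(g[y,x]),int(g[y,x+1]-g[y,x-1])) for x in range(270,380) if abs(g[y,x+1]-g[y,x-1])>22])
E
```

```text
t 15.4 pos [ 0.578  -0.0491  0.1108] F [-0.   0.7 -0.6] w -0.002 xyz [ 0.0137 -0.0017  0.1495] turn [ 0.0004 -0.0009 -0.0004]
[322.5  21.5  16.3] [0.5689 0.0659 0.074 ]
[320.5  58.5  18.8] [0.569  0.0502 0.074 ]
[321.5 100.5  12.5] [0.5708 0.0317 0.074 ]
[321.5 141.5  12.1] [0.5721 0.0127 0.074 ]
[322.5 180.5  12.4] [ 0.5739 -0.0063  0.074 ]
60 [(270, 156, 37), (271, 176, 26), (302, 157, -23), (303, 139, -43), (304, 113, -43), (308, 102, 26), (309, 120, 32), (334, 122, -30), (335, 105, -26), (339, 103, 42), (340, 133, 52), (341, 155, 29), (348, 148, -32), (349, 127, -41), (352, 124, 31)]
120 [(271, 145, 23), (272, 165, 45), (273, 190, 39), (302, 204, -29), (303, 185, -34), (320, 130, -22), (347, 157, -22), (348, 140, -44), (349, 113, -37), (351, 117, 31), (352, 134, 25)]
180 [(274, 114, 29), (275, 129, 23), (284, 162, 26), (287, 161, -30), (305, 142, -40), (306, 116, -45), (307, 97, -24), (310, 105, 27), (311, 122, 29), (334, 123, -28), (335, 106, -26), (339, 112, 42), (340, 138, 44), (341, 156, 23), (347, 149, -28), (348, 130, -36), (351, 128, 23)]
240 [(275, 151, 27), (276, 171, 41), (277, 192, 32), (300, 194, -25), (301, 173, -58), (302, 136, -62), (304, 114, 24), (305, 135, 43), (306, 158, 49), (307, 184, 42), (308, 200, 22), (314, 184, -35), (315, 162, -40), (316, 144, -23), (359, 122, -24), (360, 107, -28), (368, 98, 24), (369, 111, 25)]
270 [(276, 153, 28), (277, 173, 41), (278, 194, 31), (301, 210, -28), (302, 186, -65), (303, 145, -54), (305, 166, 67), (306, 199, 41), (346, 190, -49), (347, 156, -45), (349, 176, 63), (350, 207, 40), (353, 196, -26)]
```

Request:
{"method": "step_arm", "body": {"series": [{"x":0.0,"y":-0.001,"z":0.08,"ax":0.0,"ay":0.0,"az":0.0,"grip":1.0},{"x":0.0,"y":-0.001,"z":0.14,"ax":0.0,"ay":0.0,"az":0.0,"grip":1.0},{"x":0.0,"y":-0.001,"z":0.154,"ax":0.0,"ay":0.0,"az":0.0,"grip":1.0},{"x":0.0,"y":-0.001,"z":0.154,"ax":0.0,"ay":0.0,"az":0.0,"grip":1.0},{"x":0.01,"y":-0.001,"z":0.154,"ax":0.0,"ay":0.0,"az":0.0,"grip":1.0},{"x":0.02,"y":-0.001,"z":0.154,"ax":0.0,"ay":0.0,"az":0.0,"grip":1.0},{"x":0.026,"y":-0.001,"z":0.154,"ax":0.0,"ay":0.0,"az":0.0,"grip":1.0},{"x":0.026,"y":-0.001,"z":0.154,"ax":0.0,"ay":0.0,"az":0.0,"grip":1.0}]}}

```text
time: 16.35
tool_pos: [0.5775, -0.0362, 0.0346]
tcp_rot: [2.138, 2.3, 0.002]
wrist_force: [0.1, -0.4, -0.1]
width: -0.001
grip_force: 0.0
```

Request:
{"method": "step_arm", "body": {"series": [{"x":0.003,"y":0.0,"z":0.0,"ax":0.0,"ay":0.0,"az":0.0,"grip":1.0},{"x":0.006,"y":0.0,"z":0.0,"ax":0.0,"ay":0.0,"az":0.0,"grip":1.0},{"x":0.009,"y":0.0,"z":0.0,"ax":0.0,"ay":0.0,"az":0.0,"grip":1.0},{"x":0.009,"y":0.0,"z":0.0,"ax":0.0,"ay":0.0,"az":0.0,"grip":1.0}]}}

```text
time: 16.75
tool_pos: [0.5762, -0.0322, 0.0333]
tcp_rot: [-2.14, -2.3, 0.0]
wrist_force: [-0.3, 0.2, -0.9]
width: 0.001
grip_force: 0.0
```

Request:
{"method": "step_arm", "body": {"series": [{"x":0.0015,"y":0.0,"z":0.0,"ax":0.0,"ay":0.0,"az":0.0,"grip":1.0},{"x":0.003,"y":0.0,"z":0.0,"ax":0.0,"ay":0.0,"az":0.0,"grip":1.0},{"x":0.0045,"y":0.0,"z":0.0,"ax":0.0,"ay":0.0,"az":0.0,"grip":1.0},{"x":0.006,"y":0.0,"z":0.0,"ax":0.0,"ay":0.0,"az":0.0,"grip":1.0}]}}

```text
time: 17.15
tool_pos: [0.5761, -0.0293, 0.0334]
tcp_rot: [-2.14, -2.3, 0.0]
wrist_force: [-0.7, 0.5, 0.6]
width: -0.003
grip_force: 0.0
```

Request:
{"method": "step_arm", "body": {"series": [{"x":0.0015,"y":0.0,"z":0.0,"ax":0.0,"ay":0.0,"az":0.0,"grip":1.0},{"x":0.003,"y":0.0,"z":0.0,"ax":0.0,"ay":0.0,"az":0.0,"grip":1.0},{"x":0.0045,"y":0.0,"z":0.0,"ax":0.0,"ay":0.0,"az":0.0,"grip":1.0},{"x":0.0045,"y":0.0,"z":0.0,"ax":0.0,"ay":0.0,"az":0.0,"grip":1.0}]}}

```text
time: 17.55
tool_pos: [0.5759, -0.0269, 0.0334]
tcp_rot: [-2.14, -2.3, -0.0]
wrist_force: [-0.2, -0.1, 0.2]
width: -0.002
grip_force: 0.0
```

Request:
{"method": "step_arm", "body": {"series": [{"x":0.0015,"y":0.0,"z":0.0,"ax":0.0,"ay":0.0,"az":0.0,"grip":1.0},{"x":0.003,"y":0.0,"z":0.0,"ax":0.0,"ay":0.0,"az":0.0,"grip":1.0},{"x":0.0045,"y":0.0,"z":0.0,"ax":0.0,"ay":0.0,"az":0.0,"grip":1.0},{"x":0.0045,"y":0.0,"z":0.0,"ax":0.0,"ay":0.0,"az":0.0,"grip":1.0}]}}

```text
time: 17.95
tool_pos: [0.5759, -0.0252, 0.0335]
tcp_rot: [2.139, 2.3, -0.001]
wrist_force: [0.6, -2.5, 0.1]
width: -0.005
grip_force: 1.4
```

Request:
{"method": "step_arm", "body": {"series": [{"x":0.001,"y":0.0,"z":0.0,"ax":0.0,"ay":0.0,"az":0.0,"grip":1.0},{"x":0.002,"y":0.0,"z":0.0,"ax":0.0,"ay":0.0,"az":0.0,"grip":1.0},{"x":0.002,"y":0.0,"z":0.0,"ax":0.0,"ay":0.0,"az":0.0,"grip":1.0},{"x":0.002,"y":0.0,"z":0.0,"ax":0.0,"ay":0.0,"az":0.0,"grip":1.0}]}}

```text
time: 18.35
tool_pos: [0.5759, -0.0245, 0.0336]
tcp_rot: [2.139, 2.299, -0.001]
wrist_force: [0.8, -5.6, 1.5]
width: -0.0
grip_force: 2.5
```

The force rises like the spring, so the rack is on the stop. Backing off slowly.

Request:
{"method": "step_arm", "body": {"series": [{"x":-0.0005,"y":0.0,"z":0.0,"ax":0.0,"ay":0.0,"az":0.0,"grip":1.0},{"x":-0.001,"y":0.0,"z":0.0,"ax":0.0,"ay":0.0,"az":0.0,"grip":1.0},{"x":-0.0015,"y":0.0,"z":0.0,"ax":0.0,"ay":0.0,"az":0.0,"grip":1.0},{"x":-0.002,"y":0.0,"z":0.0,"ax":0.0,"ay":0.0,"az":0.0,"grip":1.0},{"x":-0.0025,"y":0.0,"z":0.0,"ax":0.0,"ay":0.0,"az":0.0,"grip":1.0},{"x":-0.003,"y":0.0,"z":0.0,"ax":0.0,"ay":0.0,"az":0.0,"grip":1.0},{"x":-0.0035,"y":0.0,"z":0.0,"ax":0.0,"ay":0.0,"az":0.0,"grip":1.0},{"x":-0.004,"y":0.0,"z":0.0,"ax":0.0,"ay":0.0,"az":0.0,"grip":1.0},{"x":-0.0045,"y":0.0,"z":0.0,"ax":0.0,"ay":0.0,"az":0.0,"grip":1.0},{"x":-0.005,"y":0.0,"z":0.0,"ax":0.0,"ay":0.0,"az":0.0,"grip":1.0},{"x":-0.006,"y":0.0,"z":0.0,"ax":0.0,"ay":0.0,"az":0.0,"grip":1.0},{"x":-0.008,"y":0.0,"z":0.0,"ax":0.0,"ay":0.0,"az":0.0,"grip":1.0}]}}

```text
time: 19.55
tool_pos: [0.5759, -0.0277, 0.0333]
tcp_rot: [-2.14, -2.3, 0.0]
wrist_force: [0.5, 0.5, -0.5]
width: 0.004
grip_force: 0.0
```

Request:
{"method": "step_arm", "body": {"series": [{"x":-0.01,"y":0.0,"z":0.0,"ax":0.0,"ay":0.0,"az":0.0,"grip":1.0},{"x":-0.02,"y":0.0,"z":-0.05,"ax":0.0,"ay":0.0,"az":0.0,"grip":1.0},{"x":-0.033,"y":0.0,"z":-0.13,"ax":0.0,"ay":0.0,"az":0.0,"grip":1.0},{"x":-0.033,"y":0.0,"z":-0.154,"ax":0.0,"ay":0.0,"az":0.0,"grip":1.0},{"x":-0.033,"y":0.0,"z":-0.154,"ax":0.0,"ay":0.0,"az":0.0,"grip":1.0},{"x":-0.033,"y":0.0,"z":-0.154,"ax":0.0,"ay":0.0,"az":0.0,"grip":1.0}]}}

```text
time: 20.15
tool_pos: [0.5767, -0.0442, 0.1097]
tcp_rot: [-2.14, -2.299, 0.0]
wrist_force: [-0.0, 0.0, -0.2]
width: -0.003
grip_force: 0.0
```

```bash
python3 - <<'E'
from h import *
c=snap('wrist','w9')
for n in('w8','w9'):
    c=load(n)
    cs=cv2.HoughCircles(c['img'].mean(2).astype(np.uint8)[0:400,250:400],cv2.HOUGH_GRADIENT,1,25,param1=80,param2=18,minRadius=11,maxRadius=26)
    for p in sorted((cs[0]+[250,0,0]).tolist(),key=lambda r:r[1]): print(n,np.round(p,1),onz(c,p[0],p[1],.074).round(4))
# gate: dark-on-floor column profile near lane centre; expected rows of lane x=0
    e=[(y,int(c['img'][y,325:345].mean())) for y in range(205,285,5)];print(e)
o=np.array([.578,-.0603]);a=np.radians(94.13);u=np.array([np.cos(a),np.sin(a)])
n_=np.array([-u[1],u[0]])
for y in(-.02,0,.01):print('gate shut px',proj(c,[*(o+y*n_),.025]).round(0))
s=bot.read_state();print(s['time'],s['tool_pos'],s['wrist_force'])
E
```

```text
w8 [322.5  21.5  16.3] [0.5689 0.0659 0.074 ]
w8 [320.5  58.5  18.8] [0.569  0.0502 0.074 ]
w8 [321.5 100.5  12.5] [0.5708 0.0317 0.074 ]
w8 [321.5 141.5  12.1] [0.5721 0.0127 0.074 ]
w8 [322.5 180.5  12.4] [ 0.5739 -0.0063  0.074 ]
[(205, 138), (210, 138), (215, 138), (220, 138), (225, 139), (230, 139), (235, 139), (240, 139), (245, 139), (250, 74), (255, 113), (260, 203), (265, 208), (270, 208), (275, 209), (280, 209)]
w9 [323.5  28.5  17.7] [0.5682 0.0677 0.074 ]
w9 [323.5  67.5  13.7] [0.5693 0.0512 0.074 ]
w9 [323.5 110.5  12.5] [0.5706 0.0321 0.074 ]
w9 [324.5 150.5  12.8] [0.5724 0.0134 0.074 ]
w9 [324.5 189.5  12.2] [ 0.5738 -0.0057  0.074 ]
[(205, 145), (210, 139), (215, 139), (220, 139), (225, 139), (230, 139), (235, 139), (240, 139), (245, 141), (250, 181), (255, 77), (260, 74), (265, 185), (270, 208), (275, 208), (280, 209)]
gate shut px [[356. 263.]]
gate shut px [[326. 263.]]
gate shut px [[310. 263.]]
20.2 [ 0.57587116 -0.04403751  0.10873727] [-0.94878538  0.17534988 -0.23282423]
```

The gate shows as shut across the lane at row ~258. The rack stands 0.6 mm deeper than after its first release. Handing in.

```bash
python3 -c "
from workcell import bot
print(bot.finish_job())"
```

```text
the job is handed in; nothing more can be done
None
```

I handed the job in at 20.2 s: the filled rack is pressed home and released against the stop, and the gate is shut behind it; no verdict came back, and contact with the stop at the end is inferred from the push force and camera.

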